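# Turn the block in the slide-jaw fixture and hold its guard open

### The arm

A 7-joint arm with a two-finger parallel gripper is mounted at the origin on a cart in front of the work surface, level with it; the furniture and walls round the work are solid. World frame = base frame: x ahead of the robot, y to its left, z up, the work surface at z = 0. Lengths are in mm, angles in rad, forces in N, time in s.
With the tool pointing down it reaches from about 425 to 800 mm from the base axis. Payload 8.3 kg.
Tool frame: the origin (TCP) lies between the finger pads; the fingertips stand 11 mm ahead of it and the grasp point (between the pads) lies 8 mm behind it (tcp_to_tips is the distance from the TCP to the fingertips, in mm); z points along the fingers, y is the direction in which the jaws open and shut (so a half turn about z gives the same grasp; the last joint's range is limited). The gripper opens to 85 mm and grips with 20 to 120 N. Pads are 22 mm wide; open, the fingers measure 114 mm over their backs; the gripper's body (76 mm by 85 mm) begins 54 mm behind the grasp point. The pads swing forward as they close: fully open they stand 13 mm farther back than shut.
Start: joints at [-1.253, 0.383, 0.016, 1.37, -0.006, 1.388, -0.046], TCP at [232.238, 580.232, 242.279] pointing down, gripper open.
Joint ranges: [-2.95, 2.95], [-0.25, 2.06], [-1.52, 1.56], [0.18, 2.33], [-1.44, 4.58], [0.02, 2.06], [-3.01, 3.01]. Speed limits (rad/s): [2.39, 2.39, 3.01, 3.01, 3.14, 3.14, 3.14].

### API

Orientations are given as a unit quaternion [x, y, z, w].
In Python, from station import state, capture, close_job, tcp_to_tips gives the robot as it stands. The module is installed in compiled form; this text tells all that it offers.
- The arm moves only by the tool drive_tool, never from a script. Its argument "increments" is one flat list of numbers, 5 for each row, row after row: the shift along the tool's x, y, z in mm, then the turn about the tool's z in degrees, then the closure in counts, from 0 (fully open) to 255 (shut). A call has 1 to 8 rows; each row is the pose to reach, as a shift and turn from the pose commanded when the call began, along the tool's axes at that moment; what a row does not reach only later rows make up. A row lasts 1/8 s, in which the tool goes at most 62.5 mm and 10.7 degrees, less where a joint would pass 70% of its speed; a pose out of reach is approached as far as the arm can. A call with a gripper value outside its range is refused whole. The fingers move at their own pace and stop on an object; "force" is the grip in N (left out, the last holds). Time passes only in rows, so rows that repeat a pose let the fingers close. It gives the time, the measured TCP pose, the force and the opening at its end, in the units of the state.
- state(): the state, without advancing time (a new reading comes with each control period).
- capture(name): name is "scene" or "top" or "wrist"; returns a dict with "color" (384x512x3 uint8, blue, green, red), "camera_matrix" (3x3 intrinsics, pixels), "k1" (the pictures are not rectified: a ray, as slopes to the right and down, at radius r is drawn at 1 + k1 r^2 times it, then the intrinsics apply), "world_from_camera" (4x4, takes a point from camera to world coordinates). Camera axes: x right, y down, z forward; pixel columns grow to the right and rows downward; lengths in mm; the calibration is good to about 2 mm. A picture is of the moment at which its call begins. There is no depth.
- close_job(): hands the job in, once; it reports no verdict.
The state is a dict: "clock": time; "q": joint angles; "qvel": joint speeds; "effort": joint torques, N m; "tool_pos": TCP position; "tcp_rot": TCP orientation; "force": force on the tool from outside, world axes, zero at the start; "moment": the same for the moment, N m; "opening": finger opening in mm.
Only numpy, scipy, OpenCV 4.12 (cv2) and the standard library are available. Lean on these libraries where they do the work, as an engineer would, in place of code of your own. Each camera call takes 0.05 s, during which the arm holds its last target.

### The job

Turn the milled block in the fixture's channel a quarter turn, so that its blue-dyed face looks toward the robot side of the fixture, and set it back down in the channel. Then slide the green jaw (it has a black grip post) along until it has pushed the block under the clear guard and tight against the grey end stop. Finally raise the guard (it has a black pull bar in front) to 50 degrees (the red mark on its angle disc) and finish while still holding it there, since it springs shut when let go; leave the loupe, oil bottle, gear and tin where they are.

Things in the scene. Friction and masses are not known exactly. Their poses are not given: they have to be found in the camera images.
- fixture: Dark steel fixture bed fixed to the counter, 130 x 370 x 12 mm. Origin on the counter. Its +x points away from the robot side, +y left along the channel, +z up (yaw within 0.2 rad of the world). On it a channel runs along y, centred on x = 0, floor at z = 12 mm, 52 mm wide between two aluminium strips 6 mm wide and 6 mm tall (top z = 18 mm). Grey end stop at the right end, its face at y = -120 mm. The guard covers y = -154 to -61 mm; the channel left of it is open.
- nest (a point): Point fixed to the fixture (axes as the fixture's): where the block's centre is when the block is tight against the end stop under the guard; fixture frame (0, -98, 32) mm.
- bay (a point): Point fixed to the fixture: where the block's centre can be when it lies in the open channel with room for fingers all round; fixture frame (0, 28, 32) mm.
- block_center (a point): Centre, half-way up, of the loose milled aluminium block, 44 x 44 x 40 mm, 0.14 to 0.28 kg; it starts standing in the open channel, blue-dyed face to the left (toward the jaw). Axes: z up, -x points out of the blue-dyed face. On the blue side the upper edge is cut away in a step 6 mm deep and 10 mm high, also blue, and a blue band 8 mm wide runs along that edge of the top; the other three sides are plain.
- blue_face (a point): Centre of the blue-dyed face below its step, on the block's -x side, 22 mm from the block's axis and 5 mm below its centre.
- jaw (a joint): Slide of the green jaw in m: 0 fully left, grows as it moves right (fixture -y) toward the end stop. Starts between 0 and 0.02; about 0.191 when the block is tight between jaw and end stop; no spring, friction about 2 N, stays where left. The jaw is 40 mm wide, 71 mm long, its top at z = 41 mm; its pushing face lies at fixture y = 115 mm minus the joint value.
- jaw_post (a point): On the black square grip post of the jaw, 14 x 14 mm, from z = 41 to 74 mm above the counter, axis upright; this point is on its axis at z = 63 mm, 55 mm left of (behind) the jaw's pushing face.
- guard (a joint): Hinge of the guard in rad: 0 closed (level), grows as its front edge rises; 0.873 is 50 degrees; stop at 1.35. Gravity and a spring shut it from any angle: about 2 to 4 N at the bar.
- guard_bar (a point): Middle of the guard's black round pull bar, 10 mm diameter, along fixture y, 76 mm free length between its yellow side arms, 66 mm above the counter when closed. It moves on a 135 mm radius about the hinge. The bar stands 25 mm clear in front of the clear plate, so fingers pass on both sides of it from above; the round bar can turn between the fingers. The plate has a 12 mm lip downward at its front edge.
- guard_hinge (a point): Middle of the guard's hinge line, fixed to the fixture at fixture frame (60, -107.5, 66) mm; the line runs along fixture y and the closed guard lies on its robot (-x) side. A white angle disc stands at its right end; its long red mark is at 50 degrees.
- eye_loupe: Black eye loupe, 41 mm wide, 40 mm tall, a bystander; origin under its centre.
- oil_bottle: White oil bottle with red nozzle, 41 mm wide, 118 mm tall, a bystander; origin under its centre.
- gear_brass: Brass-coloured gear, 42 mm across, 10 mm tall, a bystander; origin under its centre.
- grease_tin: Round tin with red lid, 57 mm across, 24 mm tall, a bystander; origin under its centre.
Things that resemble listed ones, but are neither listed nor needed, are in the scene too. Leave any turquoise look-alike of the part that bears block_center alone.

How it is judged (in metres and radians):
On the way, in this order (a step that is already met when the one before it is completed fails the run):
1. the block stands in the channel again, let go, with its blue face to the robot side (x of block_center in the frame of nest between -0.007 and 0.007 m and z of block_center in the frame of nest below 0.004 m and x of blue_face in the frame of nest below -0.016 m and angle between block_center's own z axis and vertical below 0.1 rad and contact force between block and the arm below 0.2 N and contact force between block and the fingers below 0.2 N), for 0.2 s.
2. the jaw has pushed the block under the guard and tight against the end stop (x of block_center in the frame of nest between -0.007 and 0.007 m and z of block_center in the frame of nest below 0.004 m and x of blue_face in the frame of nest below -0.016 m and angle between block_center's own z axis and vertical below 0.1 rad and y of block_center in the frame of nest between -0.004 and 0.004 m and value of joint jaw above 0.187 m), for 0.2 s.
At the end, for the whole second after the job is handed in: The guard is held still by the robot at 50 degrees (within 6), carried by nothing else, while the block stands in the channel with its blue face to the robot side, within 4 mm of tight against the end stop (7 mm sideways), and the jaw is closed on it to within 4 mm (jaw value over 0.187) (all of step 2 and value of joint guard between 0.768 and 0.978 rad and velocity of joint guard between -0.08 and 0.08 rad/s and (contact force between guard and the fingers above 0.5 N or contact force between guard and the arm above 0.5 N) and contact force between guard and block below 0.1 N); the arm keeps its last pose, push and grip.
It fails at once if the eye loupe is moved by more than 25 mm (distance of eye_loupe from where it was at the start of the episode above 0.025 m).
It fails at once if the oil bottle is moved by more than 25 mm (distance of oil_bottle from where it was at the start of the episode above 0.025 m).
It fails at once if the brass gear is moved by more than 25 mm (distance of gear_brass from where it was at the start of the episode above 0.025 m).
It fails at once if the grease tin is moved by more than 25 mm (distance of grease_tin from where it was at the start of the episode above 0.025 m).
It also fails if it takes over 70 s, if anything falls off the work surface, if the arm or the gripper's body presses on something with over 40 N, if the wrist force passes 120 N, or if a joint passes its speed limit or range.

## Working session

There is one attempt and no reset: what is moved stays moved. The work goes in short steps, Python scripts to look and compute and a tool call to move; the robot and the scene stay as the last step left them, time stands still between calls to the robot, and variables do not carry over. Pictures are saved under pics/ and viewed, and the job is handed in when it is done.

Besides the shell and the picture viewer there is one more tool, called after "Request:" as a command line: name --argument value ..., lists and objects as JSON in quotes. drive_tool: Moves the arm, as the interface text tells. Its arguments: {"type":"object","properties":{"increments":{"type":"array","items":{"type":"number"}},"force":{"type":"number"}},"required":["increments"]}

```bash
mkdir -p pics
cat > h.py <<'E'
import numpy as np, cv2
from station import state, capture, tcp_to_tips
def snap(n,f):
    c=capture(n); cv2.imwrite('pics/'+f,c['color']); 
    import pickle; pickle.dump(c,open('pics/'+f+'.pkl','wb')); return c
def load(f):
    import pickle; return pickle.load(open('pics/'+f+'.pkl','rb'))
def ray(c,u,v):
    K=c['camera_matrix'];k=c['k1']
    d=np.array([(u-K[0,2])/K[0,0],(v-K[1,2])/K[1,1]]);s=d.copy()
    for _ in range(30): s=d/(1+k*(s@s))
    T=c['world_from_camera'];r=T[:3,:3]@np.array([s[0],s[1],1]);return T[:3,3],r/np.linalg.norm(r)
def plane(c,u,v,z):
    o,r=ray(c,u,v);return o+r*(z-o[2])/r[2]
def proj(c,p):
    T=np.linalg.inv(c['world_from_camera']);q=T[:3,:3]@np.array(p)+T[:3,3];s=q[:2]/q[2];s=s*(1+c['k1']*(s@s));K=c['camera_matrix']
    return np.array([K[0,0]*s[0]+K[0,2],K[1,1]*s[1]+K[1,2]])
E
python3 - <<'E'
from h import *
for n in('scene','top','wrist'):
    c=snap(n,n+'0.png');print(n,c['world_from_camera'].round(2).tolist(),c['camera_matrix'].tolist(),c['k1'])
print(state(),tcp_to_tips)
E
```

```text
scene [[0.73, -0.49, 0.47, 65.39], [-0.68, -0.53, 0.5, -588.55], [0.0, -0.69, -0.72, 793.94], [0.0, 0.0, 0.0, 1.0]] [[379.21356419623817, 0.0, 256.4267238966957], [0.0, 379.21356419623817, 197.68106793599605], [0.0, 0.0, 1.0]] -0.044631182430605335
top [[0.03, -0.98, 0.2, 295.23], [-1.0, -0.03, 0.0, -59.92], [0.01, -0.2, -0.98, 1296.62], [0.0, 0.0, 0.0, 1.0]] [[480.03834636147593, 0.0, 252.12006748540747], [0.0, 480.03834636147593, 193.2241653721527], [0.0, 0.0, 1.0]] -0.0742155432860021
wrist [[0.37, 0.88, 0.29, 157.9], [0.93, -0.35, -0.12, 608.7], [-0.0, 0.32, -0.95, 372.13], [0.0, 0.0, 0.0, 1.0]] [[317.3422743901021, 0.0, 254.45580400157635], [0.0, 317.3422743901021, 192.73206105670198], [0.0, 0.0, 1.0]] 0.01398283014641928
{'clock': 0.15, 'q': array([-1.25290893,  0.38407137,  0.01634804,  1.37089686, -0.0063122 ,
        1.38820573, -0.04646776]), 'qvel': array([-0.00052077, -0.00225703, -0.00028479, -0.00391498,  0.00112911,
        0.00041732, -0.00274208]), 'effort': array([ 3.02457767e-03, -6.28159690e+01,  8.46264604e-01, -3.72160184e+01,
        1.67527091e-02,  1.11506396e-02,  3.22789283e-06]), 'tool_pos': array([232.08735148, 579.91126161, 241.49911452]), 'tcp_rot': array([ 1.89186811e-01,  9.81940814e-01, -7.52041254e-04, -1.49443821e-04]), 'force': array([-0.2402163 , -0.3466569 , -0.48597409]), 'moment': array([ 0.0131987, -0.0061561,  0.0651462]), 'opening': 85.40442413730865} 11.0
```

View pics/scene0.png

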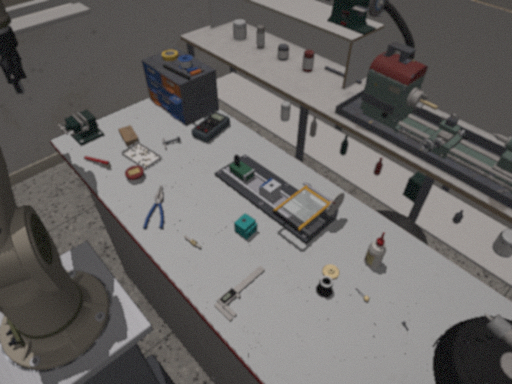

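View pics/top0.png

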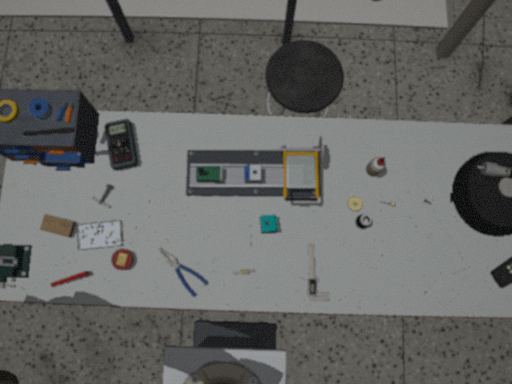

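View pics/wrist0.png

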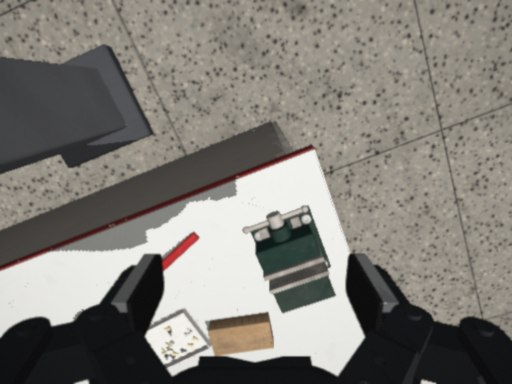

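Run:
```python
from h import *
c=load('top0.png');im=c['color']
cv2.imwrite('pics/topc.png',cv2.resize(im[125:245,170:350],None,fx=4.4,fy=4.4,interpolation=cv2.INTER_CUBIC))
s=load('scene0.png')
cv2.imwrite('pics/scenec.png',cv2.resize(s['color'][140:250,200:360],None,fx=5,fy=5,interpolation=cv2.INTER_CUBIC))
print([plane(c,u,v,0).round(0) for u,v in((187,150),(320,200))],proj(c,[0,0,0]),proj(c,[600,0,0]))
```

```text
[array([683., 129.,   0.]), array([ 552., -246.,    0.])] [222.27065187 408.44938149] [231.56441981 180.16707034]
```

View pics/topc.png

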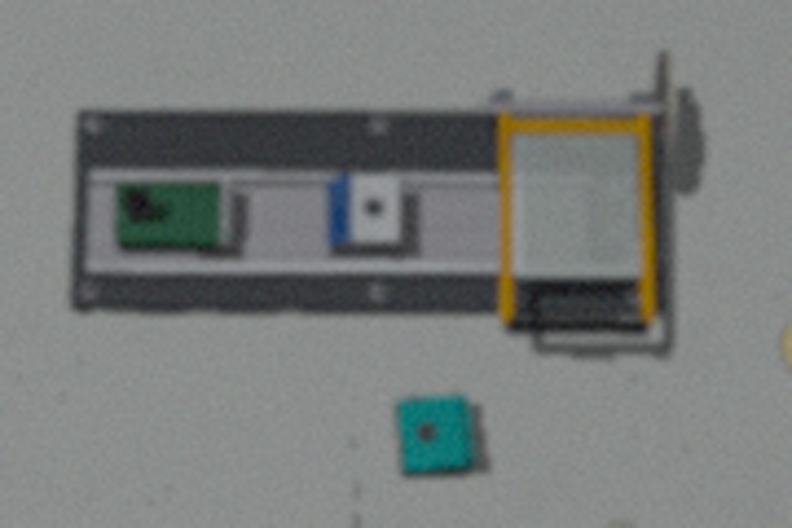

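View pics/scenec.png

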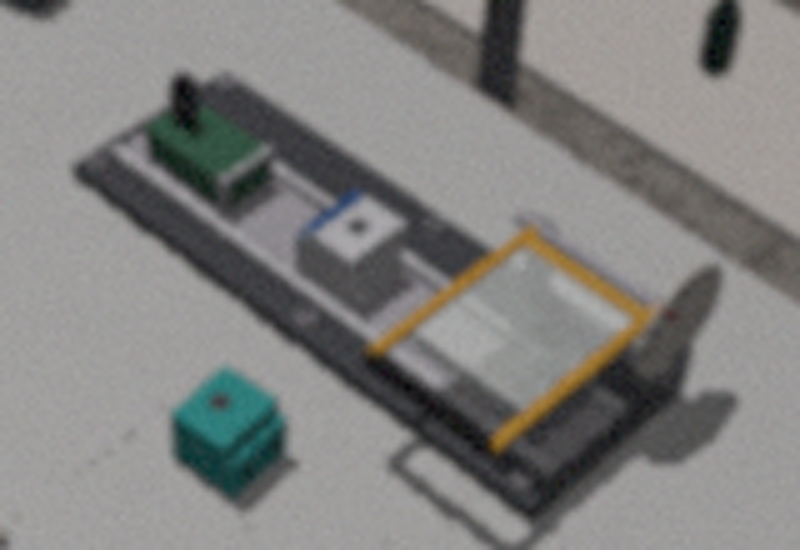

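Run:
```python
from h import *
c=load('top0.png')
f=lambda u,v,z: plane(c,170+(u+.5)/4.4-.5,125+(v+.5)/4.4-.5,z).round(1)
print('bed TL,BL',f(82,112,12),f(76,308,12))
print('bed top edge',f(480,112,12),'bottom edge',f(490,312,12))
print('channel top L/R',f(90,173,18),f(495,175,18),'low strip',f(90,268,18),f(495,268,18))
print('block L edges',f(329,210,52),f(403,210,52),f(368,176,52),f(368,243,52))
print('post',f(137,196,74),'jaw face',f(220,215,41))
print('guard',f(500,320,66),f(655,320,66),'bar',f(577,322,66))
print('loupe,bottle', plane(c,364,222,20).round(),plane(c,377,165,60).round())
```

```text
bed TL,BL [679.3 123.8  12. ] [552.6 119.9  12. ]
bed top edge [ 687.8 -128.3   12. ] bottom edge [ 558.6 -137.2   12. ]
channel top L/R [637.9 115.5  18. ] [ 645.1 -138.3   18. ] low strip [577.  111.9  18. ] [ 585.4 -139.4   18. ]
block L edges [610.4 -35.8  52. ] [611.9 -80.7  52. ] [632.5 -58.8  52. ] [590.6 -60.1  52. ]
post [609.6  78.8  74. ] jaw face [607.8  31.1  41. ]
guard [ 542.9 -140.    66. ] [ 546.  -232.4   66. ] bar [ 543.2 -185.9   66. ]
loupe,bottle [ 492. -362.   20.] [ 641. -391.   60.]
```

Request:
drive_tool --increments '[-40, -31, 0, 4, 0, -80, -62, 0, 9, 0, -120, -93, 0, 14, 0, -160, -124, 0, 19, 0, -200, -155, 0, 24, 0, -240, -186, 0, 29, 0, -280, -217, 0, 34, 0, -320, -248, 0, 39, 0]'

```text
clock: 1.15
tool_pos: [437.6, 229.5, 242.2]
tcp_rot: [0.507, 0.862, 0.0, -0.0]
force: [-0.0, 0.8, 0.1]
opening: 85.4
```

```bash
cat >> h.py <<'E'
from scipy.spatial.transform import Rotation as R
def go(x,y,z,ang):
    "tool increments to world target, ang = world angle (deg) of tool y"
    s=state();M=R.from_quat(s['tcp_rot']).as_matrix()
    d=M.T@(np.array([x,y,z])-s['tool_pos'])
    a=np.degrees(np.arctan2(M[1,1],M[0,1]))
    print('pos',s['tool_pos'].round(1),'ang',round(a,2),'z',M[:,2].round(3),'t',s['clock'],'q',s['q'].round(2),'F',s['force'].round(1),'open',round(s['opening'],1))
    print('shift',d.round(1),'turn',round((a-ang+180)%360-180,2))
E
python3 -c "
from h import *
go(611,-59,250,1.7)"
```

```text
pos [437.6 229.5 242.2] ang 29.03 z [-0.  0. -1.] t 1.15 q [-0.85  0.1   0.33  1.73 -0.03  1.32 -0.01] F [-0.   0.8  0.1] open 85.4
shift [-336.4   11.6   -7.9] turn 27.33
```

Request:
drive_tool --increments '[-48, 2, -1, 4, 0, -96, 3, -2, 8, 0, -144, 5, -3, 12, 0, -192, 7, -4, 16, 0, -240, 9, -5, 20, 0, -288, 10, -7, 24, 0, -336, 12, -8, 27.3, 0, -336, 12, -8, 27.3, 0]'

```text
clock: 2.15
tool_pos: [611.8, -61.4, 249.6]
tcp_rot: [0.698, 0.716, -0.001, 0.001]
force: [-0.0, -0.5, -0.6]
opening: 85.3
```

```bash
python3 -c "
from h import *
go(611,-59,250,1.7)
c=snap('wrist','w1.png');print(c['world_from_camera'].round(2).tolist())
cv2.imwrite('pics/w1b.png',cv2.resize(c['color'],(800,600)))"
```

```text
pos [611.8 -61.4 249.6] ang 1.47 z [-0.001 -0.003 -1.   ] t 2.15 q [-0.39  0.4   0.61  1.41 -0.22  1.4   0.24] F [-0.  -0.5 -0.6] open 85.3
shift [ 2.4 -0.7 -0.4] turn -0.23
[[1.0, 0.02, 0.01, 610.88], [0.02, -0.95, -0.32, 18.63], [-0.0, 0.32, -0.95, 380.12], [0.0, 0.0, 0.0, 1.0]]
```

View pics/w1b.png

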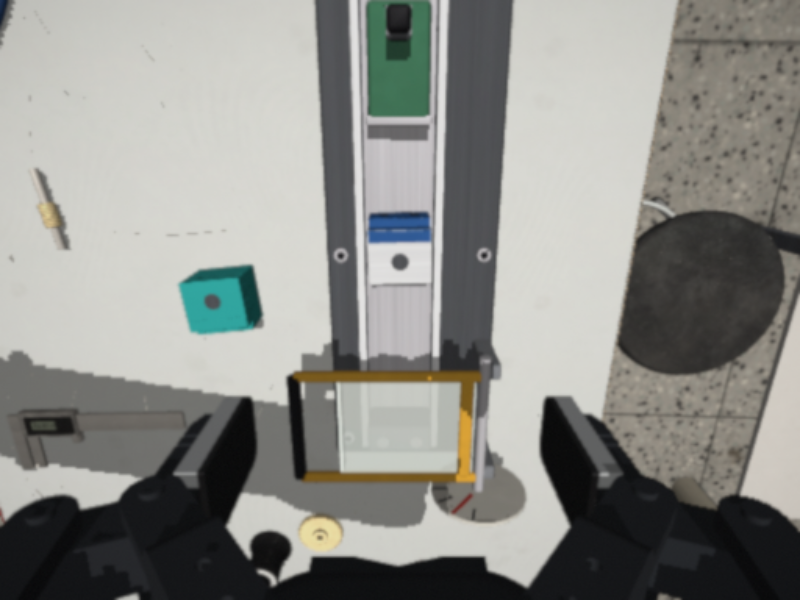

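```bash
python3 -c "
from h import *
c=load('w1.png');im=c['color']
cv2.imwrite('pics/w1c.png',cv2.resize(im[120:240,200:330],None,fx=5,fy=5,interpolation=cv2.INTER_CUBIC))
cv2.imwrite('pics/w1d.png',cv2.resize(im[0:90,200:330],None,fx=6,fy=6,interpolation=cv2.INTER_CUBIC))
cv2.imwrite('pics/w1e.png',cv2.resize(im[210:335,180:340],None,fx=4.8,fy=4.8,interpolation=cv2.INTER_CUBIC))
"
```

```text
(no output)
```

View pics/w1c.png

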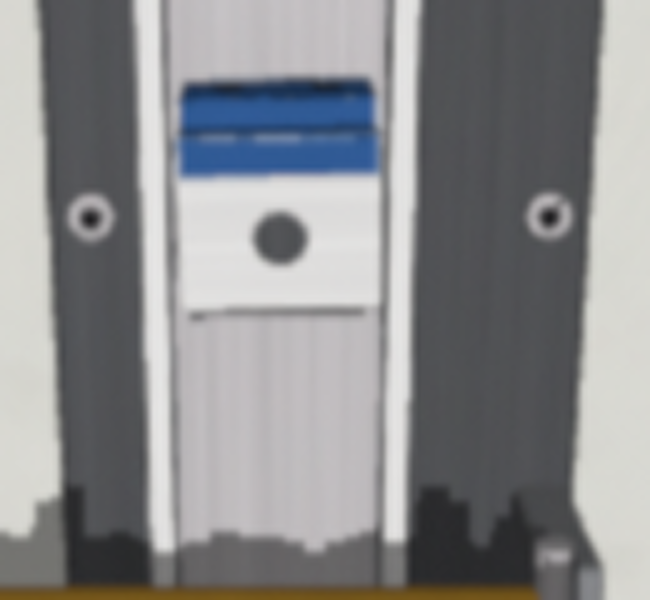

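View pics/w1d.png

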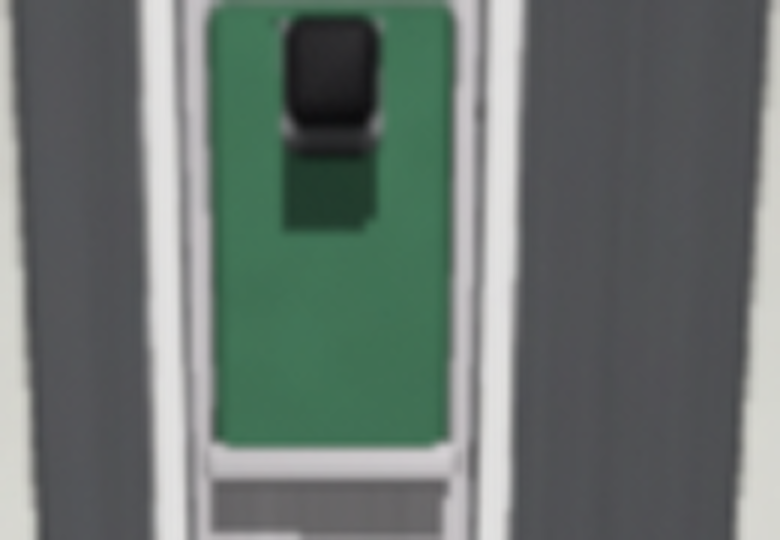

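View pics/w1e.png

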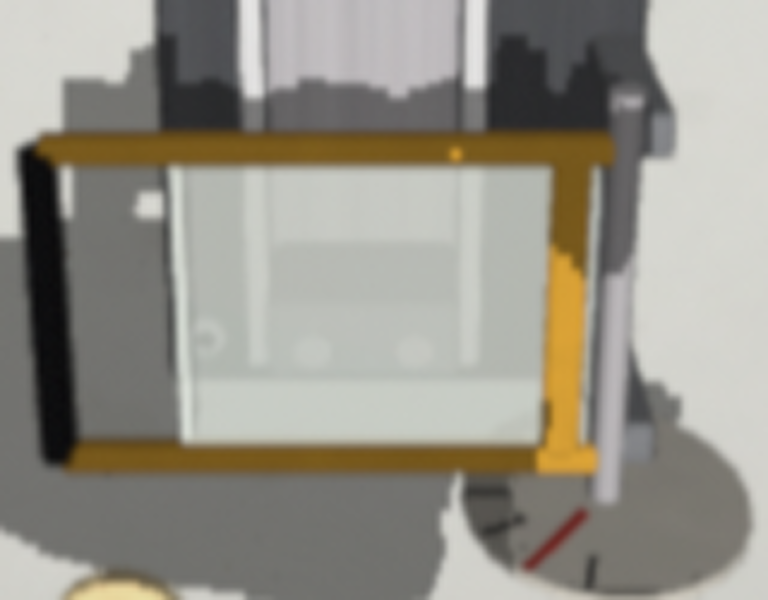

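```bash
python3 -c "
from h import *
c=load('w1.png')
C=lambda u,v,z: plane(c,200+(u+.5)/5-.5,120+(v+.5)/5-.5,z)
D=lambda u,v,z: plane(c,200+(u+.5)/6-.5,(v+.5)/6-.5,z)
E=lambda u,v,z: plane(c,180+(u+.5)/4.8-.5,210+(v+.5)/4.8-.5,z)
p=lambda n,*a: print(n,[x.round(1).tolist() for x in a])
p('bedL',D(12,10,12),D(40,500,12),C(44,100,12),C(62,450,12))
p('bedR',D(765,30,12),D(735,500,12),C(598,100,12),C(577,450,12))
p('strip outer L',D(140,0,18),D(162,540,18),C(135,0,18),C(152,540,18))
p('strip outer R',D(523,0,18),D(509,540,18),C(418,0,18),C(408,540,18))
p('block top corners: step edge',C(181,134,52),C(377,134,52),'' and 0 or C(182,308,52),C(380,305,52))
p('block hole',C(280,238,52));p('blue bottom', C(281,84,12))
p('post top',D(286,18,74),D(378,18,74),D(288,128,74),D(378,128,74))
p('jaw face',D(210,445,41),D(455,445,41),D(210,478,41),D(458,478,41))
p('bar ends',E(38,150,66),E(60,455,66),'bar mid' and E(50,300,66))
p('arms',E(45,150,66),E(300,150,66),E(300,457,66));p('bolt',C(90,217,12),C(549,217,12))
p('hinge rod',E(628,105,66),E(606,490,66))
"
```

```text
bedL [[554.8, 98.3, 12.0], [557.5, 20.5, 12.0], [558.5, -41.4, 12.0], [561.1, -128.5, 12.0]]
bedR [[682.2, 98.4, 12.0], [684.2, 23.6, 12.0], [686.7, -38.2, 12.0], [689.3, -125.2, 12.0]]
strip outer L [[577.0, 99.0, 18.0], [580.3, 14.2, 18.0], [580.2, -17.6, 18.0], [584.0, -149.7, 18.0]]
strip outer R [[640.5, 100.5, 18.0], [642.9, 15.7, 18.0], [643.3, -16.1, 18.0], [647.9, -148.1, 18.0]]
block top corners: step edge [[592.5, -41.2, 52.0], [633.2, -40.2, 52.0], [592.9, -78.9, 52.0], [635.6, -77.2, 52.0]]
block hole [[613.7, -62.9, 52.0]]
blue bottom [[613.3, -36.4, 12.0]]
post top [[602.7, 84.9, 74.0], [615.7, 85.2, 74.0], [603.3, 71.2, 74.0], [616.1, 71.5, 74.0]]
jaw face [[590.3, 29.7, 41.0], [631.1, 30.7, 41.0], [590.3, 24.5, 41.0], [631.8, 25.5, 41.0]]
bar ends [[540.9, -144.5, 66.0], [542.8, -227.8, 66.0], [542.1, -184.0, 66.0]]
arms [[542.5, -144.4, 66.0], [600.8, -143.0, 66.0], [601.9, -227.0, 66.0]]
bolt [[568.8, -68.9, 12.0], [677.6, -66.2, 12.0]]
hinge rod [[675.0, -129.8, 66.0], [677.9, -234.7, 66.0]]
```

```bash
python3 -c "
from h import *
go(613.3,-57,32,1.65)"
```

```text
pos [611.5 -58.6 249.5] ang 1.68 z [-0.001 -0.001 -1.   ] t 2.2 q [-0.4   0.4   0.61  1.41 -0.23  1.4   0.24] F [-0.4  0.7 -0.4] open 85.5
shift [  1.8   2.2 217.5] turn 0.03
```

Request:
drive_tool --increments '[2, 2, 40, 0, 0, 2, 2, 85, 0, 0, 2, 2, 130, 0, 0, 2, 2, 170, 0, 0, 2, 2, 200, 0, 0, 2, 2, 217, 0, 0, 2, 2, 217, 0, 0]'

```text
clock: 3.08
tool_pos: [612.6, -53.3, 32.4]
tcp_rot: [0.695, 0.719, -0.001, -0.001]
force: [1.3, 0.0, 0.3]
opening: 85.5
```

```bash
python3 -c "
from h import *
go(613.3,-57,32,1.65)
c=snap('wrist','w2.png');cv2.imwrite('pics/w2b.png',cv2.resize(c['color'],(800,600)))"
```

```text
pos [612.6 -53.3  32.4] ang 1.96 z [-0.002  0.    -1.   ] t 3.075 q [-0.35  0.59  0.53  1.65 -0.34  0.99  0.33] F [1.3 0.  0.3] open 85.5
shift [-3.7  0.6  0.4] turn 0.31
```

View pics/w2b.png

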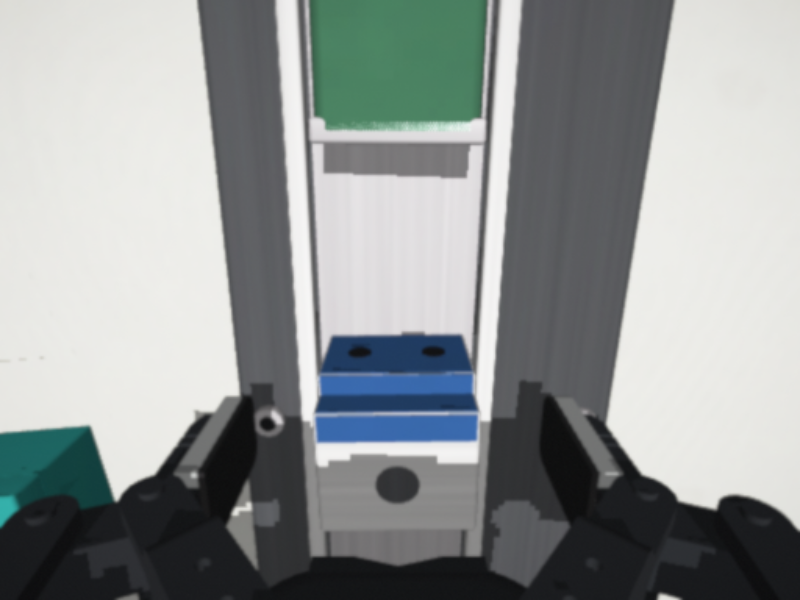

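Request:
drive_tool --increments '[0, 0, 0, 0, 60, 0, 0, 0, 0, 120, 0, 0, 0, 0, 180, 0, 0, 0, 0, 180, 0, 0, 0, 0, 180, 0, 0, 0, 0, 180]' --force 50

```text
clock: 3.88
tool_pos: [614.1, -54.4, 34.4]
tcp_rot: [0.695, 0.719, 0.001, 0.001]
force: [-1.2, 0.0, 6.1]
opening: 43.0
```

```bash
python3 -c "
from h import *
go(613.3,-57,32,1.65)
c=snap('wrist','w3.png');cv2.imwrite('pics/w3b.png',cv2.resize(c['color'],(800,600)))"
```

```text
pos [614.1 -54.4  34.4] ang 1.88 z [ 0.002  0.    -1.   ] t 3.875 q [-0.35  0.59  0.53  1.65 -0.34  0.99  0.33] F [-1.2  0.   6.1] open 43.0
shift [-2.5 -0.9  2.4] turn 0.23
```

View pics/w3b.png

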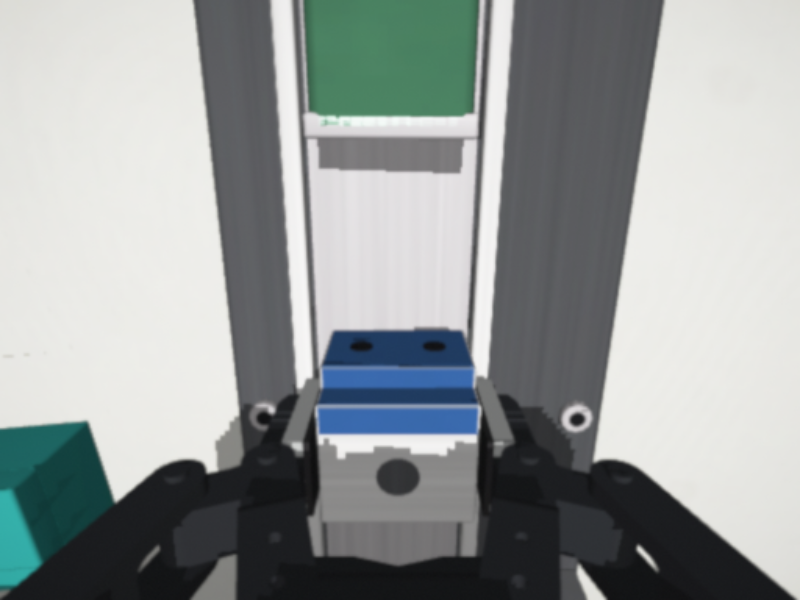

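Request:
drive_tool --increments '[0, 0, -8, 0, 180, 0, 0, -18, 0, 180, 0, 0, -28, 0, 180, 0, 0, -28, 0, 180, 0, 0, -28, 0, 180]'

```text
clock: 4.55
tool_pos: [613.2, -54.3, 61.1]
tcp_rot: [0.695, 0.719, -0.0, -0.0]
force: [-0.6, 0.5, -1.7]
opening: 43.0
```

```bash
python3 -c "
from h import *
go(613.3,-57,60,1.65)
c=snap('wrist','w4.png');cv2.imwrite('pics/w4b.png',cv2.resize(c['color'],(800,600)))
c=snap('scene','s4.png');cv2.imwrite('pics/s4b.png',cv2.resize(c['color'][120:250,190:360],None,fx=4.6,fy=4.6,interpolation=2))"
```

```text
pos [613.2 -54.3  61.1] ang 1.89 z [-0.  0. -1.] t 4.55 q [-0.36  0.56  0.54  1.63 -0.32  1.04  0.31] F [-0.6  0.5 -1.7] open 43.0
shift [-2.8 -0.   1.1] turn 0.24
```

View pics/w4b.png

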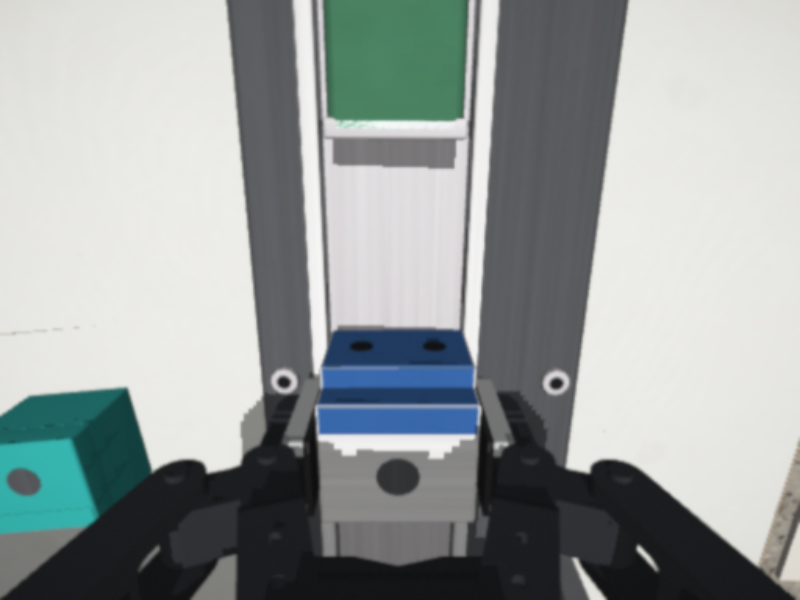

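View pics/s4b.png

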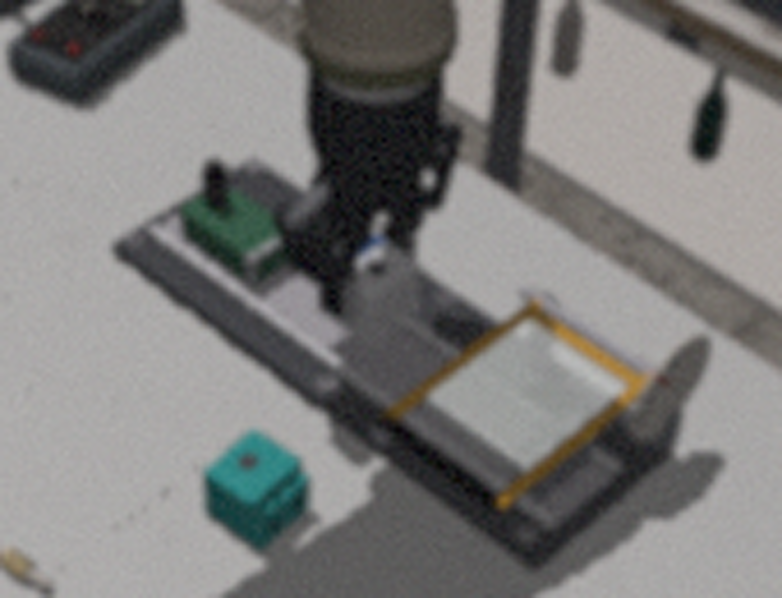

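```bash
python3 -c "
from h import *
c=load('w4.png');s=state()['tool_pos']
for zt in (79,80.5):
  a=[plane(c,(u+.5)*.64-.5,(v+.5)*.64-.5,zt)[:2]-s[:2] for u,v in((318,405),(478,405),(322,521),(475,521))]
  print(np.round(a,1).tolist())
c=load('w3.png')
a=[plane(c,(u+.5)*.64-.5,(v+.5)*.64-.5,zt)[:2] for u,v,zt in((318,405,52),(478,405,52),(322,521,52),(475,521,52))]
print(np.round(a,1).tolist())
"
```

```text
[[-20.0, 13.3], [21.2, 14.6], [-19.5, -23.5], [23.4, -22.1]]
[[-19.7, 14.2], [20.9, 15.5], [-19.2, -22.1], [23.1, -20.7]]
[[593.9, -41.3], [635.2, -40.0], [594.4, -78.1], [637.4, -76.8]]
```

Request:
drive_tool --increments '[1, 0, 0, -10, 180, 2, -1, 0, -20, 180, 3, -1, 0, -30, 180, 4, -2, 0, -40, 180, 4, -2, 0, -50, 180, 4, -2, 0, -60, 180, 4, -2, 0, -70, 180, 4, -2, 0, -80, 180]'

```text
clock: 5.65
tool_pos: [610.9, -50.5, 60.7]
tcp_rot: [0.068, 0.998, -0.0, -0.0]
force: [0.5, -0.2, -2.0]
opening: 43.2
```

```bash
python3 -c "
from h import *
go(611.3,-50,60,91.65)"
```

```text
pos [610.9 -50.5  60.7] ang 82.21 z [-0.001 -0.    -1.   ] t 5.65 q [-0.15  0.51  0.24  1.63 -0.14  1.02  1.57] F [ 0.5 -0.2 -2. ] open 43.2
shift [-0.3  0.6  0.7] turn -9.44
```

Request:
drive_tool --increments '[0, 0, 0, -9.4, 180, 0, 0, 0, -9.4, 180, 0, 0, 0, -9.4, 180]'

```text
clock: 6.02
tool_pos: [611.1, -50.5, 61.0]
tcp_rot: [-0.009, 1.0, 0.0, -0.0]
force: [-0.1, 0.2, -1.7]
opening: 43.3
```

```bash
python3 -c "
from h import *
go(611.3,-50,60,91.65)
c=snap('wrist','w5.png');cv2.imwrite('pics/w5b.png',cv2.resize(c['color'],(800,600)))"
```

```text
pos [611.1 -50.5  61. ] ang 91.06 z [-0.001  0.    -1.   ] t 6.025 q [-0.13  0.51  0.21  1.63 -0.12  1.02  1.71] F [-0.1  0.2 -1.7] open 43.3
shift [-0.2  0.5  1. ] turn -0.59
```

View pics/w5b.png

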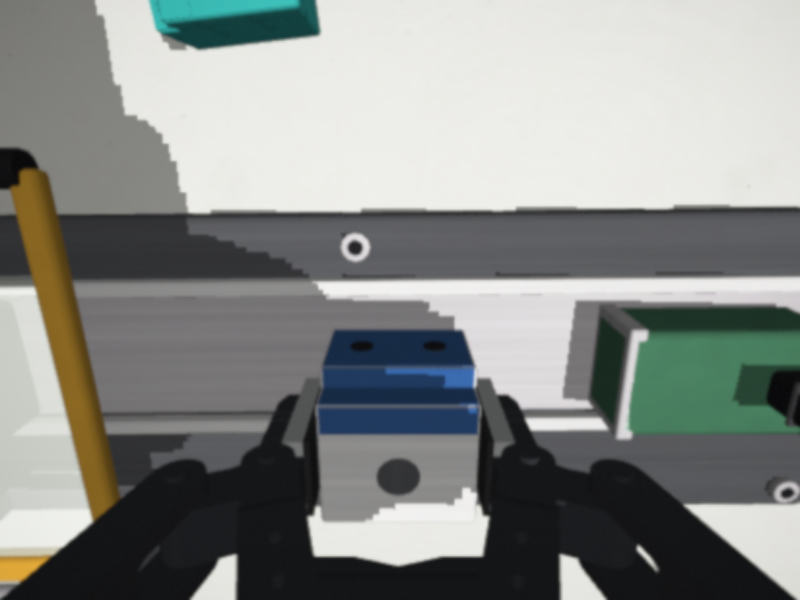

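```bash
python3 -c "
from h import *
c=load('w5.png')
P=lambda u,v,z:plane(c,(u+.5)*.64-.5,(v+.5)*.64-.5,z).round(1)
print('strip near outer',P(400,279,18),P(200,281,18),'far',P(250,432,18),P(560,432,18))
print('block step',P(398,404,80),'back',P(398,521,80),'bottom blue',P(398,331,40))
"
```

```text
strip near outer [580.1 -51.9  18. ] [ 582.2 -124.6   18. ] far [ 645.3 -111.2   18. ] [643.1  13.9  18. ]
block step [595.7 -52.4  80. ] back [632.4 -51.7  80. ] bottom blue [591.7 -52.4  40. ]
```

Request:
drive_tool --increments '[0, 0, 8, -0.5, 180, 0, 0, 16, -0.5, 180, 0, 0, 22, -0.5, 180, 0, 0, 26, -0.5, 180, 0, 0, 26, -0.5, 180, 0, 0, 26, -0.5, 180]'

```text
clock: 6.82
tool_pos: [611.4, -50.4, 35.3]
tcp_rot: [-0.016, 1.0, -0.0, 0.0]
force: [0.1, 0.2, -2.3]
opening: 43.3
```

```bash
python3 -c "
from h import *
go(611.3,-50,34,91.65)"
```

```text
pos [611.4 -50.4  35.3] ang 91.78 z [ 0. -0. -1.] t 6.825 q [-0.12  0.54  0.2   1.64 -0.12  0.97  1.73] F [ 0.1  0.2 -2.3] open 43.3
shift [0.  0.4 1.3] turn 0.13
```

Request:
drive_tool --increments '[0, 0, 1, 0, 180, 0, 0, 2, 0, 180, 0, 0, 2, 0, 180]'

```text
clock: 7.2
tool_pos: [611.5, -50.5, 34.4]
tcp_rot: [-0.016, 1.0, 0.0, 0.0]
force: [-4.1, 1.0, 7.5]
opening: 43.4
```

Request:
drive_tool --increments '[0, 0, 0, 0, 100, 0, 0, 0, 0, 60, 0, 0, 0, 0, 30, 0, 0, 0, 0, 30]'

```text
clock: 7.7
tool_pos: [611.3, -50.4, 33.2]
tcp_rot: [-0.016, 1.0, -0.0, -0.0]
force: [-0.3, 0.6, 0.5]
opening: 75.2
```

Request:
drive_tool --increments '[0, 0, -20, 0, 30, 0, 0, -60, 0, 30, 0, 0, -100, 0, 30, 0, 0, -130, 0, 30, 0, 0, -130, 0, 30]'

```text
clock: 8.32
tool_pos: [613.3, -50.8, 168.0]
tcp_rot: [-0.015, 1.0, -0.0, 0.004]
force: [0.0, 0.7, -0.7]
opening: 75.2
```

```bash
python3 -c "
from h import *
go(611.3,-50,34,91.65)
c=snap('wrist','w6.png');cv2.imwrite('pics/w6b.png',cv2.resize(c['color'],(800,600)))"
```

```text
pos [613.3 -50.8 168. ] ang 91.77 z [ 0.007 -0.    -1.   ] t 8.325 q [-0.14  0.4   0.22  1.52 -0.09  1.22  1.7 ] F [ 0.   0.7 -0.7] open 75.2
shift [  2.9   0.9 134. ] turn 0.12
```

View pics/w6b.png

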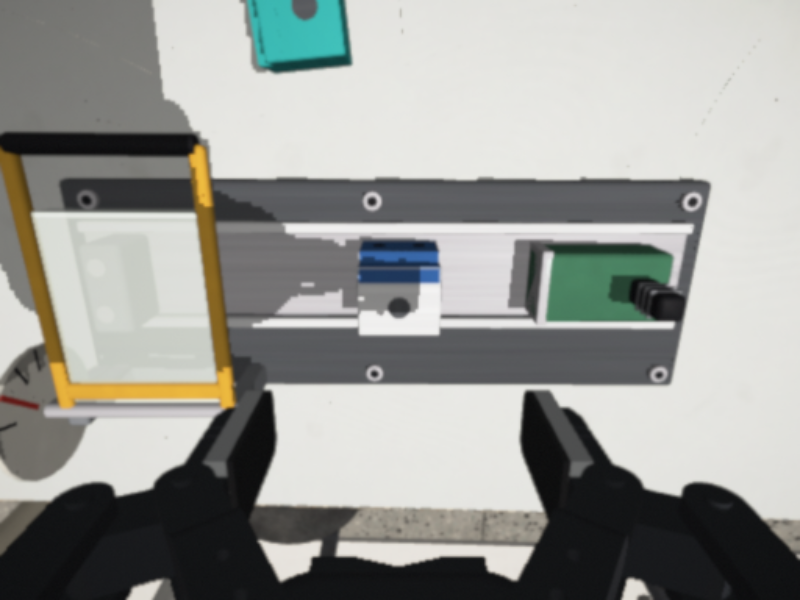

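```bash
python3 -c "
from h import *
c=load('w6.png')
P=lambda u,v,z:plane(c,(u+.5)*.64-.5,(v+.5)*.64-.5,z).round(1)
print('step',P(399,264,52),'back',P(399,335,52),'strips',P(400,224,18),P(400,326,18))
print('bed left',P(709,190,12),P(672,380,12),'post top',P(669,304,74),'jaw face',P(541,320,41))
print('bar',P(8,143,66),P(195,143,66),'arm', P(215,300,66))
go(609.7,79,55,91.65)
"
```

```text
step [595.8 -52.3  52. ] back [635.  -51.1  52. ] strips [581.2 -52.1  18. ] [643.3 -50.2  18. ]
bed left [558.1 121.3  12. ] [677.6 125.4  12. ] post top [606.   76.7  74. ] jaw face [628.3  27.5  41. ]
bar [ 542.4 -227.    66. ] [ 539.6 -144.8   66. ] arm [ 613.2 -142.6   66. ]
pos [612.2 -50.6 165.9] ang 91.78 z [ 0.004 -0.    -1.   ] t 8.375 q [-0.14  0.41  0.22  1.52 -0.09  1.22  1.7 ] F [-0.8  0.3  0.1] open 75.3
shift [ -1.  129.6 110.9] turn 0.13
```

Request:
drive_tool --increments '[-0.5, 45, 0, 0, 60, -0.5, 90, 0, 0, 60, -0.5, 129, 0, 0, 60, -0.5, 129, 30, 0, 60, -0.5, 129, 65, 0, 60, -0.5, 129, 95, 0, 60, -0.5, 129, 109, 0, 60, -0.5, 129, 109, 0, 60]'

```text
clock: 9.38
tool_pos: [606.9, 78.3, 53.3]
tcp_rot: [-0.016, 1.0, -0.0, -0.001]
force: [0.5, -0.0, 0.7]
opening: 65.4
```

```bash
python3 -c "
from h import *
go(609.3,78,56,91.65)
c=snap('wrist','w7.png');cv2.imwrite('pics/w7b.png',cv2.resize(c['color'],(800,600)))"
```

```text
pos [606.9  78.3  53.3] ang 91.78 z [-0.002 -0.001 -1.   ] t 9.375 q [-0.3   0.51  0.16  1.63 -0.09  1.01  1.49] F [ 0.5 -0.   0.7] open 65.4
shift [-2.4 -0.4 -2.7] turn 0.13
```

View pics/w7b.png

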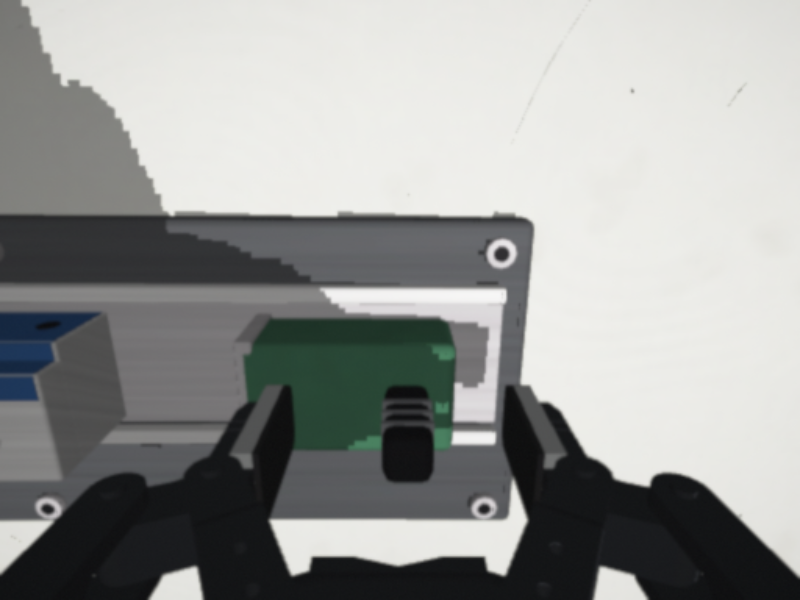

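Request:
drive_tool --increments '[-2, 1.5, -1, 0, 100, -2, 1.5, -1, 0, 160, -2, 1.5, -1, 0, 240, -2, 1.5, -1, 0, 255, -2, 1.5, -1, 0, 255, -2, 1.5, -1, 0, 255, -2, 1.5, -1, 0, 255]' --force 50

```text
clock: 10.3
tool_pos: [610.1, 80.2, 56.0]
tcp_rot: [-0.016, 1.0, 0.0, 0.0]
force: [-1.3, 0.8, 6.2]
opening: 13.3
```

```bash
python3 -c "
from h import *
go(615.5,-111,56,91.65)
c=snap('wrist','w8.png');cv2.imwrite('pics/w8b.png',cv2.resize(c['color'],(800,600)))"
```

```text
pos [610.1  80.2  56. ] ang 91.78 z [ 0.001  0.    -1.   ] t 10.3 q [-0.3   0.51  0.16  1.62 -0.09  1.01  1.49] F [-1.3  0.8  6.2] open 13.3
shift [ 5.000e-01 -1.913e+02 -1.000e-01] turn 0.13
```

View pics/w8b.png

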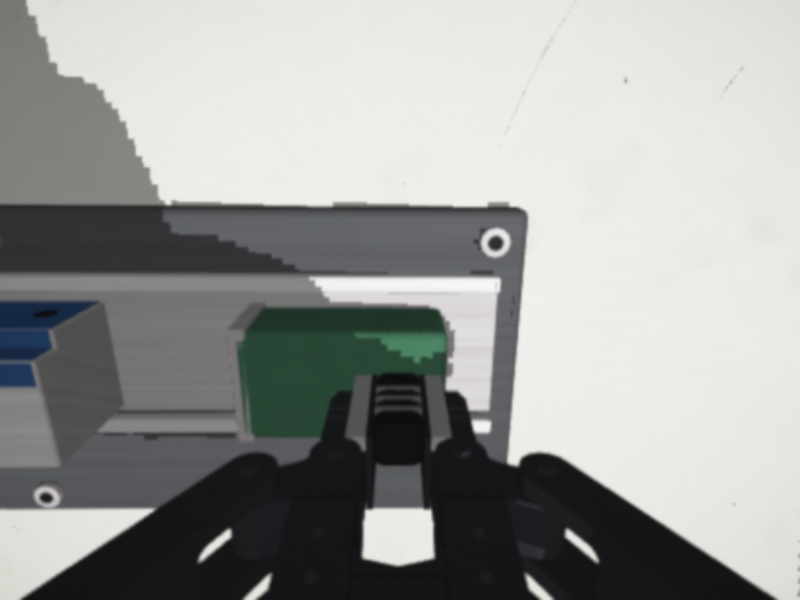

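Request:
drive_tool --increments '[0, -10, 0, 0, 255, 0, -22, 0, 0, 255, 0, -34, 0, 0, 255, 0, -44, 0, 0, 255, 0, -54, 0, 0, 255, 0, -64, 0, 0, 255, 0, -72, 0, 0, 255, 0, -80, 0, 0, 255]'

```text
clock: 11.35
tool_pos: [612.3, 1.3, 56.0]
tcp_rot: [-0.016, 1.0, 0.001, 0.0]
force: [-3.0, 3.5, 8.7]
opening: 12.9
```

Request:
drive_tool --increments '[0, -10, 0, 0, 255, 0, -20, 0, 0, 255, 0, -30, 0, 0, 255, 0, -40, 0, 0, 255, 0, -50, 0, 0, 255, 0, -60, 0, 0, 255, 0, -70, 0, 0, 255, 0, -80, 0, 0, 255]'

```text
clock: 12.35
tool_pos: [614.5, -78.8, 56.0]
tcp_rot: [-0.016, 1.0, 0.001, -0.0]
force: [-4.4, 4.7, 8.9]
opening: 13.2
```

```bash
python3 -c "
from h import *
go(614.5,-98,56,91.65)
c=snap('wrist','w9.png');cv2.imwrite('pics/w9b.png',cv2.resize(c['color'],(800,600)))"
```

```text
pos [614.5 -78.8  56. ] ang 91.85 z [-0.     0.001 -1.   ] t 12.35 q [-0.07  0.53  0.2   1.61 -0.12  1.02  1.77] F [-4.4  4.7  8.9] open 13.2
shift [  0.7 -19.2  -0.1] turn 0.2
```

View pics/w9b.png

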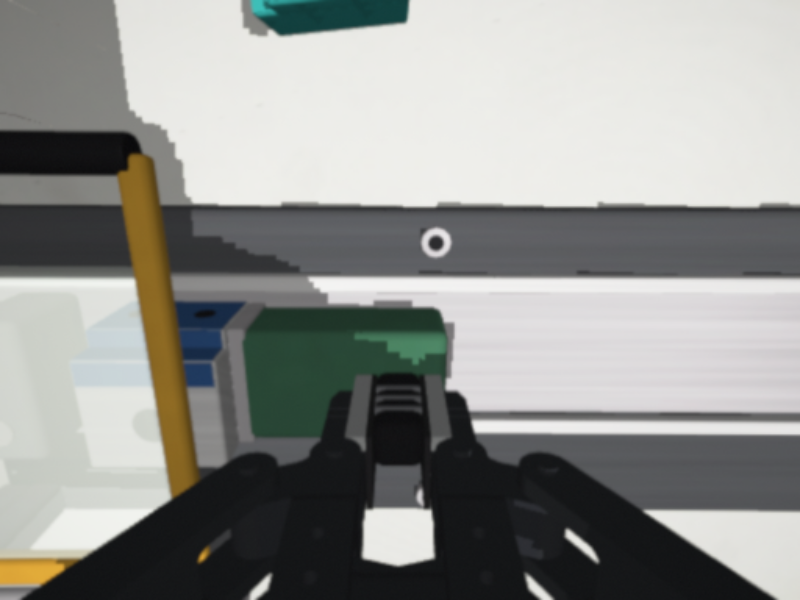

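Request:
drive_tool --increments '[0.6, -6, 0, 0, 255, 0.6, -11, 0, 0, 255, 0.6, -15, 0, 0, 255, 0.6, -15, 0, 0, 255]'

```text
clock: 12.9
tool_pos: [615.0, -94.7, 56.0]
tcp_rot: [-0.016, 1.0, 0.0, 0.0]
force: [-1.2, 1.1, 6.4]
opening: 13.1
```

Request:
drive_tool --increments '[0, -1, 0, 0, 255, 0, -2, 0, 0, 255, 0, -3, 0, 0, 255, 0, -3, 0, 0, 255]'

```text
clock: 13.4
tool_pos: [615.0, -96.7, 56.0]
tcp_rot: [-0.016, 1.0, 0.001, 0.0]
force: [-2.1, 3.0, 7.5]
opening: 13.2
```

Request:
drive_tool --increments '[0, -1, 0, 0, 255, 0, -2, 0, 0, 255, 0, -2, 0, 0, 255]'

```text
clock: 13.78
tool_pos: [615.0, -96.7, 56.0]
tcp_rot: [-0.017, 1.0, 0.002, 0.0]
force: [-3.8, 7.1, 8.0]
opening: 12.9
```

Request:
drive_tool --increments '[0, -1, 0, 0, 255, 0, -2, 0, 0, 255, 0, -2, 0, 0, 255]'

```text
clock: 14.15
tool_pos: [615.0, -96.8, 56.0]
tcp_rot: [-0.018, 1.0, 0.003, -0.0]
force: [-4.9, 12.8, 10.1]
opening: 13.0
```

Request:
drive_tool --increments '[0, -1, 0, 0, 255, 0, -2, 0, 0, 255, 0, -2, 0, 0, 255, 0, -2, 0, 0, 255]'

```text
clock: 14.65
tool_pos: [615.0, -96.8, 56.0]
tcp_rot: [-0.018, 1.0, 0.004, -0.0]
force: [-6.2, 16.6, 11.3]
opening: 13.0
```

```bash
python3 -c "
from h import *
c=snap('wrist','w10.png');cv2.imwrite('pics/w10b.png',cv2.resize(c['color'],(800,600)))
P=lambda u,v,z:plane(c,(u+.5)*.64-.5,(v+.5)*.64-.5,z).round(1)
c=snap('scene','s10.png');cv2.imwrite('pics/s10b.png',cv2.resize(c['color'][150:250,230:360],None,fx=6,fy=6,interpolation=2))"
```

```text
(no output)
```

View pics/w10b.png

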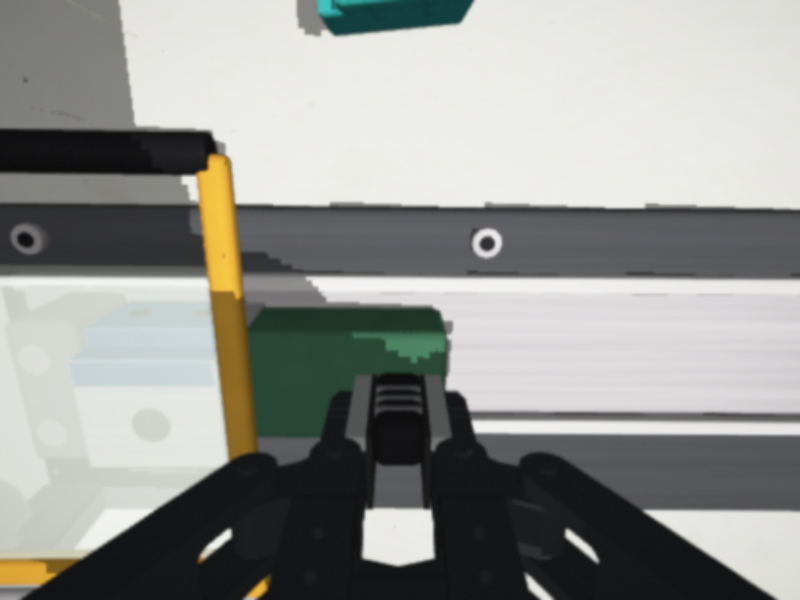

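View pics/s10b.png

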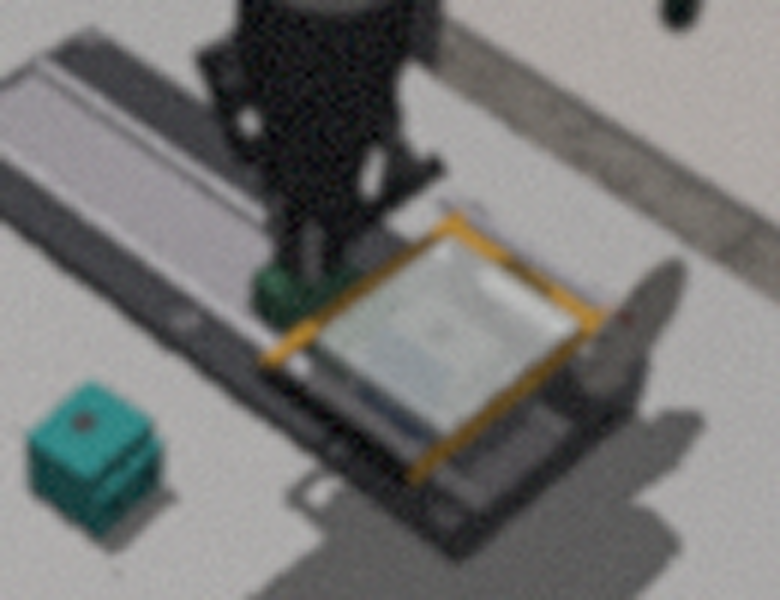

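Request:
drive_tool --increments '[0, 1.5, 0, 0, 255, 0, 3, 0, 0, 255, 0, 3, 0, 0, 255]'

```text
clock: 15.12
tool_pos: [615.0, -96.8, 56.0]
tcp_rot: [-0.017, 1.0, 0.002, 0.0]
force: [-4.5, 10.1, 9.2]
opening: 12.9
```

Request:
drive_tool --increments '[0, 1, 0, 0, 210, 0, 1, 0, 0, 190, 0, 1, 0, 0, 180, 0, 1, 0, 0, 180]'

```text
clock: 15.62
tool_pos: [614.5, -100.5, 55.1]
tcp_rot: [-0.015, 1.0, -0.0, -0.0]
force: [-0.1, 0.5, 0.2]
opening: 25.4
```

Request:
drive_tool --increments '[0, 2, -20, 0, 180, 0, 2, -60, 0, 180, 0, 2, -105, 0, 180, 0, 2, -150, 0, 180, 0, 2, -150, 0, 180]'

```text
clock: 16.25
tool_pos: [617.0, -98.4, 211.7]
tcp_rot: [-0.015, 1.0, -0.001, 0.005]
force: [-0.7, 0.1, -0.4]
opening: 24.7
```

```bash
python3 -c "
from h import *
go(541,-185,206,1.65)
c=snap('wrist','w11.png');cv2.imwrite('pics/w11b.png',cv2.resize(c['color'],(800,600)))"
```

```text
pos [617.  -98.4 211.7] ang 91.77 z [ 0.01  -0.001 -1.   ] t 16.25 q [-0.06  0.39  0.23  1.44 -0.09  1.31  1.77] F [-0.7  0.1 -0.4] open 24.7
shift [ 78.7 -84.2   5.1] turn 90.12
```

View pics/w11b.png

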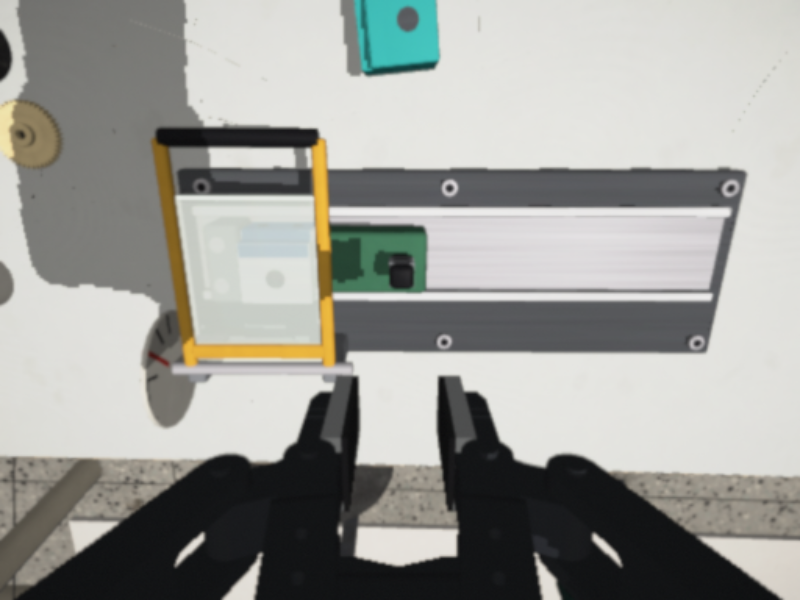

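```bash
python3 -c "
from h import *
c=load('w11.png')
P=lambda u,v,z:plane(c,(u+.5)*.64-.5,(v+.5)*.64-.5,z).round(1)
cv2.imwrite('pics/w11c.png',cv2.resize(c['color'][70:150,90:220],None,fx=6,fy=6,interpolation=2))
print('bar',P(158,136,66),P(318,136,66),'mid',P(238,136,66),'hinge',P(174,370,66),P(352,370,66))
"
```

```text
bar [ 542.2 -228.5   66. ] [ 539.5 -144.6   66. ] mid [ 540.8 -186.6   66. ] hinge [ 679.  -236.2   66. ] [ 675.8 -126.7   66. ]
```

View pics/w11c.png

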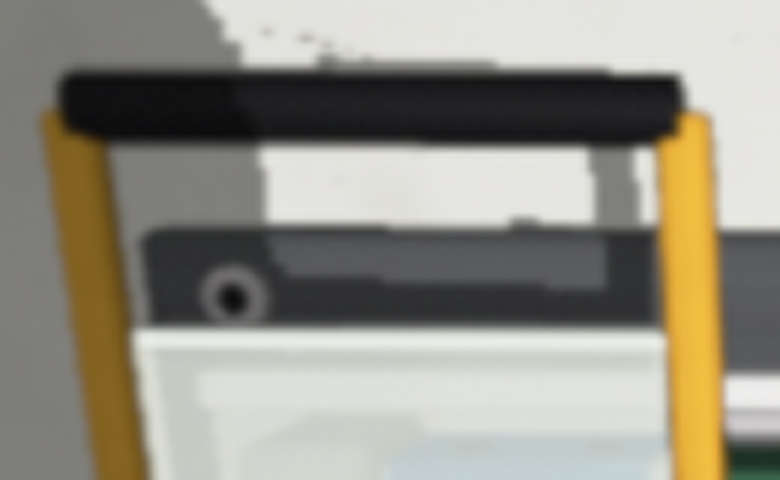

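Request:
drive_tool --increments '[10, -10, 0, 10, 190, 20, -21, 0, 20, 190, 30, -32, 0, 30, 190, 40, -43, 0, 40, 190, 50, -54, 0, 50, 190, 60, -65, 0, 60, 190, 70, -75, 0, 70, 190, 78, -85, 0, 80, 190]'

```text
clock: 17.3
tool_pos: [538.4, -185.4, 204.8]
tcp_rot: [0.633, 0.774, -0.0, -0.001]
force: [0.4, -0.2, -0.2]
opening: 22.0
```

```bash
python3 -c "
from h import *
go(541.5,-186,110,1.65)"
```

```text
pos [ 538.4 -185.4  204.8] ang 11.44 z [-0.002  0.    -1.   ] t 17.3 q [-0.12  0.3   0.49  1.6  -0.15  1.27  0.6 ] F [ 0.4 -0.2 -0.2] open 22.0
shift [-1.3  3.1 94.8] turn 9.79
```

Request:
drive_tool --increments '[-1, 2, 15, 9.8, 190, -1, 2, 50, 9.8, 190, -1, 2, 85, 9.8, 190, -1, 2, 95, 9.8, 190, -1, 2, 95, 9.8, 190]'

```text
clock: 17.92
tool_pos: [541.1, -185.8, 110.2]
tcp_rot: [0.695, 0.719, -0.0, -0.001]
force: [-0.5, -0.5, 0.4]
opening: 21.9
```

```bash
python3 -c "
from h import *
go(541.5,-186,64,1.65)
c=snap('wrist','w12.png');cv2.imwrite('pics/w12b.png',cv2.resize(c['color'],(800,600)))"
```

```text
pos [ 541.1 -185.8  110.2] ang 1.98 z [-0.001  0.    -1.   ] t 17.925 q [-0.12  0.4   0.5   1.71 -0.21  1.09  0.48] F [-0.5 -0.5  0.4] open 21.9
shift [-0.2  0.4 46.2] turn 0.33
```

View pics/w12b.png

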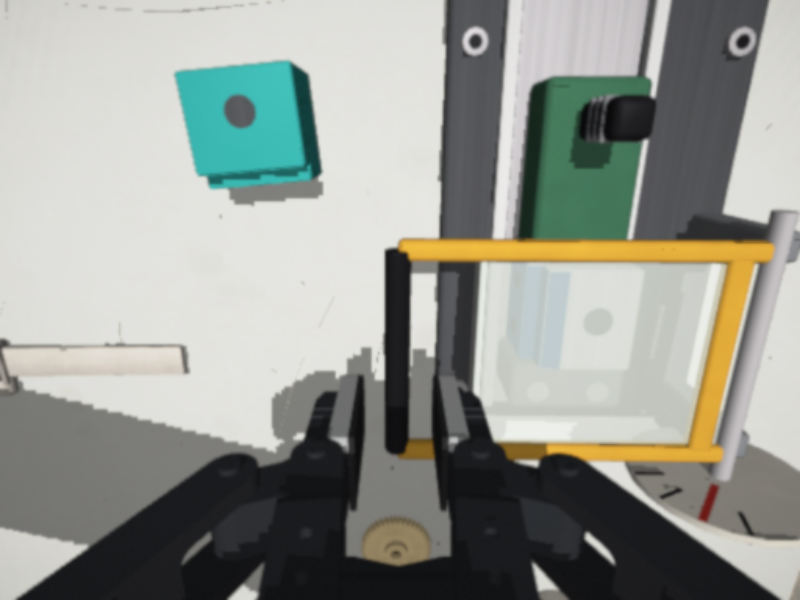

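Request:
drive_tool --increments '[0, 0, 12, 0, 190, 0, 0, 24, 0, 190, 0, 0, 35, 0, 190, 0, 0, 42, 0, 190, 0, 0, 46, 0, 190, 0, 0, 46, 0, 190]'

```text
clock: 18.73
tool_pos: [541.4, -185.8, 64.1]
tcp_rot: [0.695, 0.719, -0.0, -0.0]
force: [0.5, -0.2, -0.3]
opening: 21.9
```

```bash
python3 -c "
from h import *
go(541.5,-186,64,1.65)
c=snap('wrist','w13.png');cv2.imwrite('pics/w13b.png',cv2.resize(c['color'],(800,600)))"
```

```text
pos [ 541.4 -185.8   64.1] ang 1.98 z [-0. -0. -1.] t 18.725 q [-0.1   0.46  0.48  1.75 -0.24  1.    0.5 ] F [ 0.5 -0.2 -0.3] open 21.9
shift [-0.2  0.1  0.1] turn 0.33
```

View pics/w13b.png

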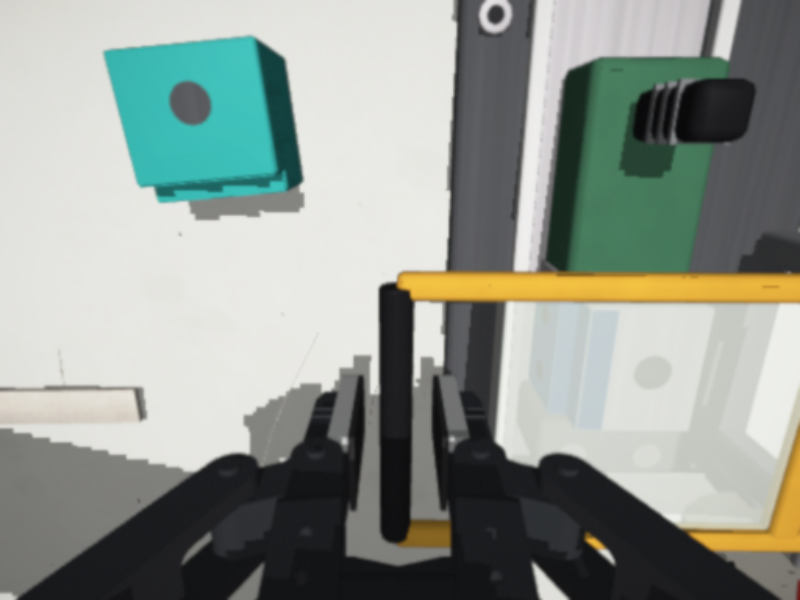

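Request:
drive_tool --increments '[0, 0, 0, 0, 220, 0, 0, 0, 0, 240, 0, 0, 0, 0, 255, 0, 0, 0, 0, 255, 0, 0, 0, 0, 255]' --force 40

```text
clock: 19.4
tool_pos: [540.8, -186.0, 64.3]
tcp_rot: [0.695, 0.719, -0.0, -0.0]
force: [-5.5, 0.2, 3.6]
opening: 8.4
```

```bash
python3 -c "
from h import *
go(541.5,-186,64,1.65)
z0=state()['tool_pos'][2]
for a in range(0,55,5):
  t=np.radians(a); print(a,(135*(1-np.cos(t))).round(1),(135*np.sin(t)).round(1))
"
```

```text
pos [ 540.8 -186.    64.3] ang 1.95 z [-0.001  0.    -1.   ] t 19.4 q [-0.1   0.45  0.48  1.75 -0.24  1.    0.5 ] F [-5.5  0.2  3.6] open 8.4
shift [-0.   0.7  0.3] turn 0.3
0 0.0 0.0
5 0.5 11.8
10 2.1 23.4
15 4.6 34.9
20 8.1 46.2
25 12.6 57.1
30 18.1 67.5
35 24.4 77.4
40 31.6 86.8
45 39.5 95.5
50 48.2 103.4
```

Request:
drive_tool --increments '[0, -0.5, -6, 0, 255, 0, 0, -12, 0, 255, 0, 0.5, -18, 0, 255, 0, 1.5, -23.4, 0, 255, 0, 2.7, -29.2, 0, 255, 0, 4, -34.9, 0, 255, 0, 5.8, -40.6, 0, 255, 0, 7.6, -46.2, 0, 255]'

```text
clock: 20.4
tool_pos: [548.2, -185.7, 110.6]
tcp_rot: [0.695, 0.719, -0.001, -0.001]
force: [-6.9, -1.1, -2.5]
opening: 8.3
```

```bash
python3 -c "
from h import *
go(548.9,-186,110.5,1.65)
c=snap('wrist','w14.png');cv2.imwrite('pics/w14b.png',cv2.resize(c['color'],(800,600)))"
```

```text
pos [ 548.2 -185.7  110.6] ang 1.96 z [-0.002  0.    -1.   ] t 20.4 q [-0.11  0.41  0.49  1.69 -0.22  1.09  0.48] F [-6.9 -1.1 -2.5] open 8.3
shift [-0.3  0.7  0.1] turn 0.31
```

View pics/w14b.png

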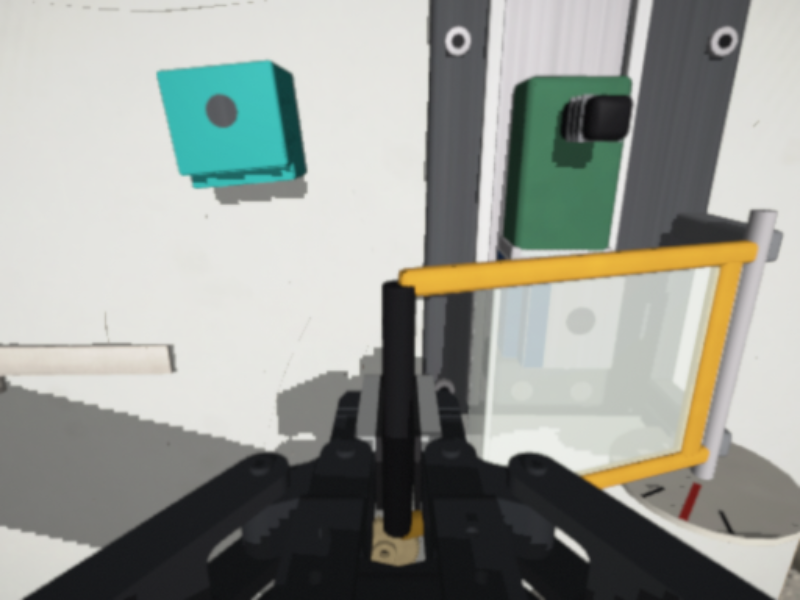

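Request:
drive_tool --increments '[0, 2.6, -6.5, 0, 255, 0, 5.6, -13, 0, 255, 0, 8.8, -19.2, 0, 255, 0, 12.4, -25.3, 0, 255, 0, 16.3, -31.2, 0, 255, 0, 20.5, -36.9, 0, 255, 0, 25, -42.4, 0, 255, 0, 29.8, -47.6, 0, 255]'

```text
clock: 21.45
tool_pos: [575.8, -185.0, 158.8]
tcp_rot: [0.695, 0.719, -0.002, -0.003]
force: [-18.8, 1.7, 10.3]
opening: 8.1
```

Request:
drive_tool --increments '[0, 5, -4.9, 0, 255, 0, 9, -8.2, 0, 255, 0, 10.3, -9.6, 0, 255, 0, 10.3, -9.6, 0, 255, 0, 10.3, -9.6, 0, 255]'

```text
clock: 22.08
tool_pos: [586.4, -184.7, 169.5]
tcp_rot: [0.695, 0.719, -0.001, -0.002]
force: [-22.0, 2.9, 17.2]
opening: 8.1
```

```bash
python3 -c "
from h import *
go(589,-186,167.7,1.65)
c=snap('wrist','w15.png');cv2.imwrite('pics/w15b.png',cv2.resize(c['color'],(800,600)))
c=snap('scene','s15.png');cv2.imwrite('pics/s15b.png',cv2.resize(c['color'][130:250,230:370],None,fx=5,fy=5,interpolation=2))"
```

```text
pos [ 586.4 -184.7  169.5] ang 1.89 z [-0.004  0.001 -1.   ] t 22.075 q [-0.11  0.44  0.5   1.52 -0.22  1.25  0.45] F [-22.    2.9  17.2] open 8.1
shift [-1.4  2.6  1.8] turn 0.24
```

View pics/w15b.png

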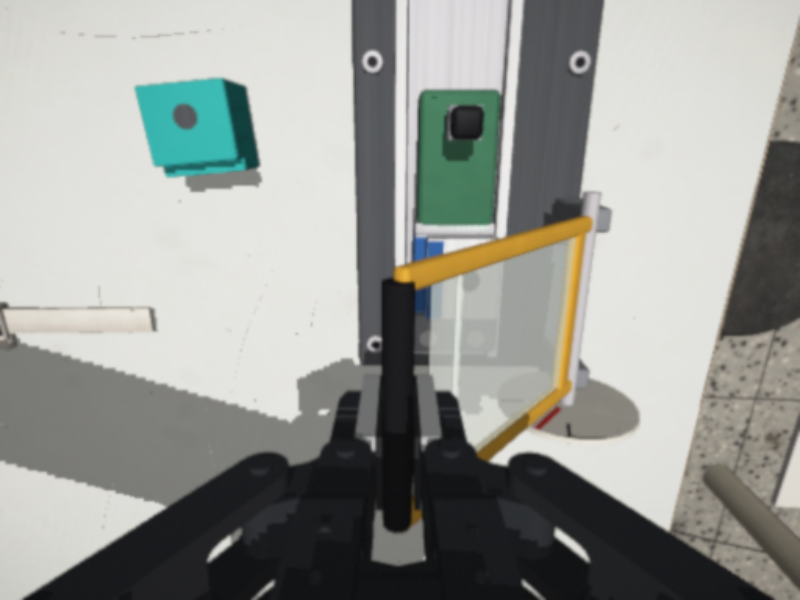

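View pics/s15b.png

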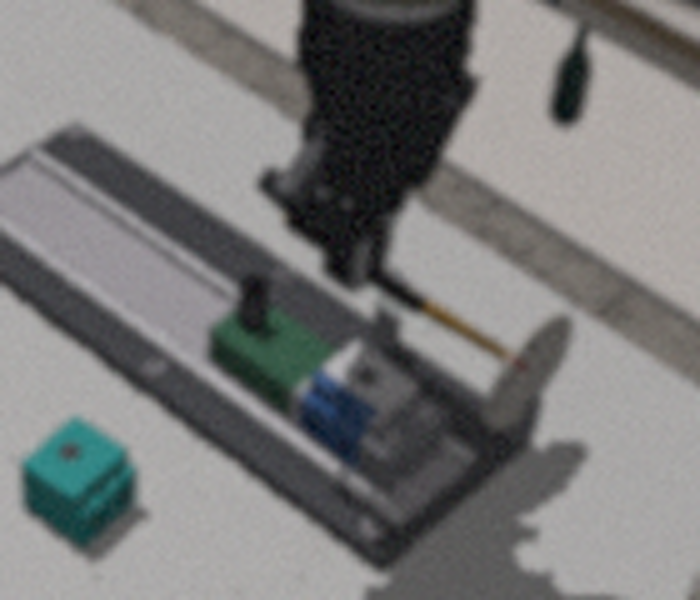

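```bash
python3 -c "
from h import *
n=np.array([-.0288,.9996,0]);e=np.array([.9996,.0288,0])
def pts(f,uv,p0):
  c=load(f)
  for u,v in uv:
    o,r=ray(c,(u+.5)*.64-.5,(v+.5)*.64-.5); p=o+r*((p0-o)@n)/(r@n); print(f,(p@e).round(1),p[2].round(1))
# left arm centreline; calibrate plane at closed from w12
p0=plane(load('w12.png'),(500+.5)*.64-.5,(249+.5)*.64-.5,66);print(p0)
pts('w12.png',[(405,247),(765,251)],p0)
pts('w14.png',[(405,283),(750,252)],p0)
pts('w15.png',[(403,277),(588,225)],p0)
"
```

```text
[ 577.17093792 -143.24059571   66.        ]
w12.png 538.8 63.4
w12.png 665.8 67.7
w14.png 545.2 111.2
w14.png 665.8 70.7
w15.png 583.0 164.6
w15.png 667.4 75.0
```

Request:
drive_tool --increments '[0, -0.8, -1, 0, 255, 0, -1.5, -2, 0, 255, 0, -1.5, -2, 0, 255, 0, -1.5, -2, 0, 255]'

```text
clock: 22.68
tool_pos: [587.1, -184.6, 170.6]
tcp_rot: [0.695, 0.719, -0.0, -0.0]
force: [-8.3, -0.7, 4.1]
opening: 7.8
```

```bash
python3 -c "
from h import *
go(589,-186,167.7,1.65)"
```

```text
pos [ 587.1 -184.6  170.6] ang 1.95 z [-0.001 -0.    -1.   ] t 22.675 q [-0.12  0.43  0.5   1.52 -0.21  1.24  0.45] F [-8.3 -0.7  4.1] open 7.8
shift [-1.4  1.9  2.9] turn 0.3
```

Request:
drive_tool --increments '[0, 0, 0, 0, 255, 0, 0, 0, 0, 255, 0, 0, 0, 0, 255, 0, 0, 0, 0, 255, 0, 0, 0, 0, 255, 0, 0, 0, 0, 255, 0, 0, 0, 0, 255, 0, 0, 0, 0, 255]'

```text
clock: 23.68
tool_pos: [587.1, -184.6, 170.6]
tcp_rot: [0.695, 0.719, -0.0, -0.0]
force: [-8.5, 0.1, 3.1]
opening: 8.1
```

```bash
python3 -c "
from h import *
go(589,-186,167.7,1.65)
c=snap('wrist','w16.png');cv2.imwrite('pics/w16b.png',cv2.resize(c['color'],(800,600)))
c=snap('top','t16.png');cv2.imwrite('pics/t16b.png',cv2.resize(c['color'][110:250,170:400],None,fx=3.4,fy=3.4,interpolation=2))"
```

```text
pos [ 587.1 -184.6  170.6] ang 1.95 z [-0.001 -0.    -1.   ] t 23.675 q [-0.12  0.43  0.5   1.52 -0.21  1.24  0.45] F [-8.5  0.1  3.1] open 8.1
shift [-1.4  1.9  2.9] turn 0.3
```

View pics/w16b.png

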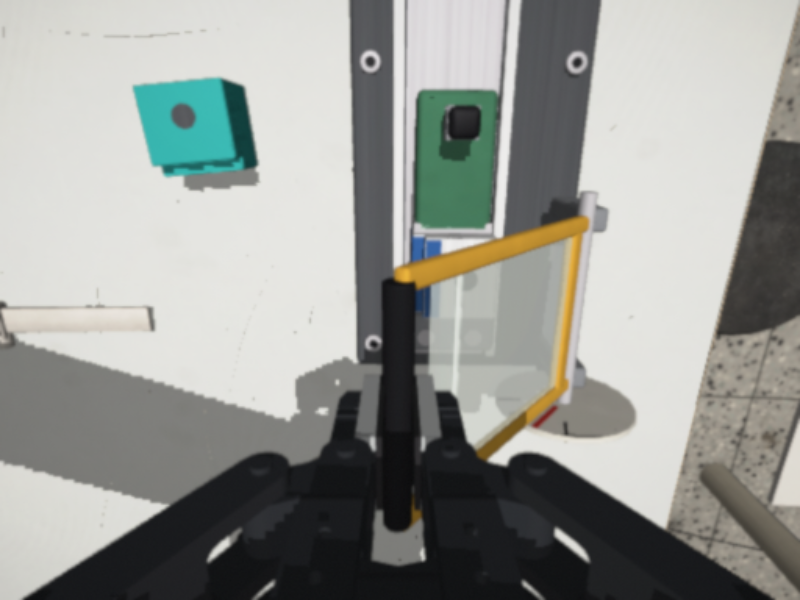

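View pics/t16b.png

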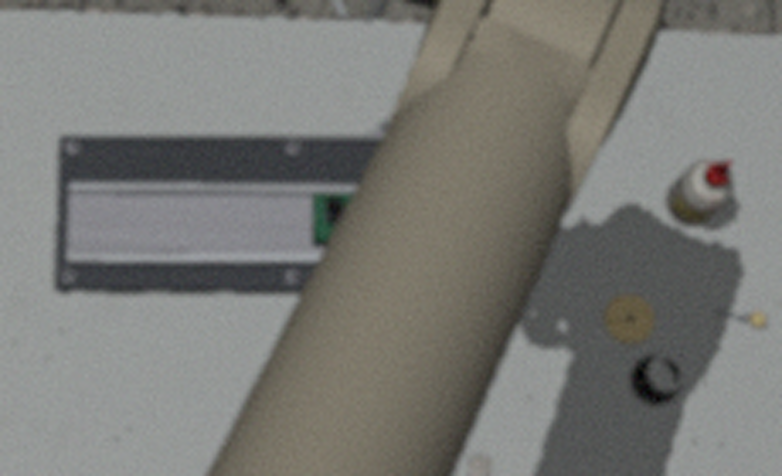

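```bash
python3 -c "
from h import *
c=load('w16.png')
P=lambda u,v,z:plane(c,(u+.5)*.64-.5,(v+.5)*.64-.5,z).round(1)
print('post top',P(465,122,74),'jaw face/block',P(455,228,41),P(455,238,41),'step edge',P(428,280,52))
n=np.array([-.0288,.9996,0]);e=np.array([.9996,.0288,0]);p0=np.array([577.17,-143.24,66])
for u,v in((402,276),(587,224)):
    o,r=ray(c,(u+.5)*.64-.5,(v+.5)*.64-.5); p=o+r*((p0-o)@n)/(r@n); print((p@e).round(1),p[2].round(1), np.degrees(np.arctan2(p[2]-66,671.5-p@e)))
"
```

```text
post top [613.9 -98.3  74. ] jaw face/block [ 616.8 -149.8   41. ] [ 617.2 -155.1   41. ] step edge [ 603.3 -175.6   52. ]
583.4 164.2 48.094640505618024
669.0 73.3 71.39950581424048
```

```bash
python3 -c "
from station import close_job,state
print(close_job());s=state();print(s['clock'],s['tool_pos'],s['force'])"
```

```text
the job is handed in; nothing more can be done
None
the job is handed in; nothing more can be done
```

I handed the job in at about 24 s with all the steps done and the gripper still holding the guard near 50 degrees; the hand-in gives no verdict.

- **Block:** I gripped it on its two plain sides, lifted it about 27 mm, turned it a quarter turn and set it back down. The wrist picture after release shows it upright and let go, with its blue face toward the robot and its centre within about 3 mm of the channel centreline.
- **Jaw:** I pushed it by its post about 177 mm, until it stopped moving while the push force rose to about 17 N. The post was still at the same place in the last picture (y about -98 mm, -97 mm when I let go). I had no direct reading of the jaw value; it follows from this travel and the hard stop.
- **Guard:** Held by the bar with 40 N of grip. My angle estimates disagree slightly: about 48 to 49 degrees from the picture and about 50 from the arm's travel, both inside the 44 to 56 allowed. The pose and force stayed steady over the last second I held it.
- **Correction:** While raising the guard, my path ran slightly inside the bar's arc and loaded it with about 28 N. I shifted about 2 mm outward, which brought the force down to about 9 N.
- **Bystanders:** The arm did not go near the loupe, bottle, gear, tin or the turquoise look-alike. The late pictures show the loupe, bottle, gear and look-alike undisturbed; I did not look at the tin again.

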